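Park the spring bolt and drop the lane's end flap

ROBOT

A 6-joint arm with a two-finger parallel gripper is mounted at the origin on the work surface. World frame = base frame: x ahead of the robot, y to its left, z up, the work surface at z = 0. Lengths are in mm, angles in rad, forces in N, time in s.
With the tool pointing down it reaches from about 350 to 775 mm from the base axis. Payload 7.3 kg.
Tool frame: the origin (TCP) lies between the finger pads; the fingertips stand 17 mm ahead of it and the grasp point (between the pads) lies 2 mm behind it; z points along the fingers, y is the direction in which the jaws open and shut (so a half turn about z gives the same grasp; the last joint's range is limited). The gripper opens to 92 mm and grips with 3 to 60 N. Pads are 19 mm wide; open, the fingers measure 130 mm over their backs; the gripper's body (75 mm by 190 mm) begins 47 mm behind the grasp point.
Start: joints at [1.182, 0.342, 1.524, -0, 1.275, -0.146], TCP at [126.204, 509.623, 243.741] pointing down, gripper open.
Joint ranges: [-2.53, 2.53], [-0.77, 2.02], [0.04, 2.7], [-1, 4.14], [0.28, 2.66], [-3.11, 3.11]. Speed limits (rad/s): [2.57, 2.57, 3.14, 3.14, 3.14, 3.14].

INTERFACE

Orientations are given as [roll, pitch, yaw] about the fixed x, y, z axes, in that order (R = Rz(yaw) Ry(pitch) Rx(roll)).
In Python, from plant import get_obs, capture, get_calibration, close_job gives the robot as it stands.
- The arm moves only by the tool carry_out, never from a script. Its argument "moves" is one flat list of numbers, 7 for each row, row after row: the shift along the tool's x, y, z normalised to -1 to 1, where 1 is 40 cm, then the turn, a rotation vector about the tool's x, y, z normalised to -1 to 1, where 1 is 30 degrees, then the opening, from 0 (shut) to 1 (fully open). A call has exactly 8 rows; each row is the pose to reach, as a shift and turn from the pose measured when the call began, along the tool's axes at that moment; what a row does not reach only later rows make up. A row lasts 1/10 s, in which the tool goes at most 50 mm and 8.59 degrees, less where a joint would pass 70% of its speed; a pose out of reach is approached as far as the arm can. A call with a number of a shift or a turn outside -1 to 1 is refused whole. A call with a gripper value outside its range is refused whole. The fingers move at their own pace and stop on an object; the grip force is fixed at half the most. Time passes only in rows, so rows that repeat a pose let the fingers close, or fill a call up. It gives the time, the measured TCP pose, the force and the opening at its end, in the units of the state.
- get_obs(): the state, without advancing time (a new reading comes with each control period).
- capture(name): name is "scene" or "top" or "wrist"; returns the picture (480x640x3 uint8, red, green, blue); there is no depth.
- get_calibration(name): a dict with "vfov" (degrees; the focal length in pixels is half the picture's height over the tangent of half this angle, whatever the lens; pixels are square), "cx", "cy" (the principal point, pixels), "cam_to_world" (4x4, takes a point from camera to world coordinates). Camera axes: x right, y up, looking along -z (the intrinsics and any distortion apply to the point x, -y, -z); pixel columns grow to the right and rows downward; lengths in mm; the calibration is good to about 2 mm. A picture is of the moment at which its call begins: read the wrist's pose just before it. get_calibration takes no time and is no camera call; for the wrist camera it gives the pose at the moment of the call.
- close_job(): hands the job in, once; it reports no verdict.
The state is a dict: "time": time; "joint_positions": joint angles; "dq": joint speeds; "tau": joint torques, N m; "tool_pos": TCP position; "tcp_rot": TCP orientation; "contact_force": force on the tool from outside, world axes, zero at the start; "moment": the same for the moment, N m; "grip_width": finger opening in mm.
Only numpy, scipy, OpenCV 4.12 (cv2) and the standard library are available. Lean on these libraries where they do the work, as an engineer would, in place of code of your own. Each camera call takes 0.05 s, during which the arm holds its last target.

TASK

Get the roller lane ready for unloading: draw the spring bolt back and park its ball handle in the holding notch so that it stays drawn by itself, let go of it, then swing the lane's end flap outwards, away from the bin, until it lies fully down, and let go. Leave the bin standing where it is on the rollers, and the bolt parked.

Things in the scene. Friction and masses are not known exactly. Their poses are not given: they have to be found in the camera images.
- unit: Fixed steel assembly (sizes in mm): roller lane with a bin, and a grey bolt housing. Origin on the bench below the flap's hinge line, at the bolt side; z up, -y out of the lane's open end, +x from flap to bolt, the way the bolt is drawn. Lane: x -177..7, y 10..340, rails 65 high. Housing: x 17..145, y -42..22, flat aluminium cover with a J slot, top 108; foot to x 165. Bolt axis: y -10, z 60.
- bolt (a joint): Draw of the spring bolt (steel rod 16 mm thick) along the unit's +x, m. 0: shot, its tip 22 mm in front of the flap's end, so the flap stays shut; 0.060: end stop. The spring pushes it towards 0 with 4.5 N at 0, 9.3 N at 0.032, 13.5 N at 0.060: let go outside the notch, it snaps back. Parked it rests at about 0.032, its tip 10 mm clear of the flap.
- handle (a joint): Lean of the bolt's handle about the bolt's axis, rad. 0: 15 degrees to the unit's +y, in the straight run of the J slot; 0.52: 15 degrees to -y, notch side. Turns easily (0.02 N m). A wall parts the sides; the handle can cross only with bolt above 0.042. Let go on the notch side, the spring pulls it forward about 10 mm into the notch, to bolt 0.032, where the wall holds it.
- knob (a point): Centre of the black ball, 32 mm across, on the bolt's handle (a steel stem 10 mm thick). It lies 90 mm from the bolt's axis: in the unit's frame x = 65 mm + bolt, y = -10 mm + 90 mm sin(0.26 - handle), z = 60 mm + 90 mm cos(0.26 - handle), thus 147 to 150 mm above the bench, 40 mm over the cover.
- notch (a point): Point on the cover's top face (108 mm above the bench) in the holding notch, where the stem's middle line stands when the bolt is parked: the short, closed leg of the J slot, on the unit's -y side.
- flap (a joint): Opening of the end flap about the hinge along its foot, rad. 0: closed, leaning 0.10 rad towards the bin, resting there by its own weight; 1.67: fully down, level, outside the lane's end. With the bolt shot it cannot pass about 0.15. Past upright (0.10) it falls open of itself, slowed by a damped hinge, within about a second.
- flap_edge (a point): Middle of the flap's rolled top edge, a steel bar 12 mm thick and 160 mm long along the unit's x. The flap is an aluminium plate 160 mm wide, 6 mm thick, 0.25 kg; the edge lies 90 mm from the hinge line, which runs along the unit's x at y = 0, z = 20 mm, from x = -162 to -2 mm. Closed, the edge is at y = +9, z = 110 mm in the unit's frame.
- bin: Blue open bin standing loose on the lane's rollers (145 mm along x, 218 along y, 85 high, about 0.9 kg, with steel parts in it). Origin at the centre of its underside, 40 mm above the bench; its axes lie about along the unit's. It stands at least 65 mm behind the closed flap's edge.

How it is judged (in metres and radians):
On the way, in this order (a step that is already met when the one before it is completed fails the run):
1. the bolt is parked in its notch and let go (value of joint bolt between 0.024 and 0.04 m and value of joint handle above 0.4 rad and contact force between the fingers and unit below 0.5 N), for 0.3 s.
2. the flap is swung down (value of joint flap above 1.45 rad), for 0.2 s.
At the end, for the whole second after the job is handed in: The bolt stays drawn in its notch (bolt between 0.024 and 0.040 m, handle above 0.40 rad), the flap is down (above 1.45 rad of 1.67) and at rest, and the bin stands within 30 mm of where it was (value of joint bolt between 0.024 and 0.04 m and value of joint handle above 0.4 rad and value of joint flap above 1.45 rad and velocity of joint flap between -0.05 and 0.05 rad/s and distance of bin from where it was at the start of the episode below 0.03 m); the robot touches nothing.
It fails at once if the bin is shoved along the lane or lifted (more than 50 mm) (distance of bin from where it was at the start of the episode above 0.05 m).
It also fails if it takes over 48 s, if anything falls off the work surface, if the arm or the gripper's body presses on something with over 40 N, if the wrist force passes 120 N, or if a joint passes its speed limit or range.

## Working session

There is one attempt and no reset: what is moved stays moved. The work goes in short steps, Python scripts to look and compute and a tool call to move; the robot and the scene stay as the last step left them, time stands still between calls to the robot, and variables do not carry over. Pictures are saved under pics/ and viewed, and the job is handed in when it is done.

Besides the shell and the picture viewer there is one more tool, called after "Request:" as name(argument=value, ...) on one line, values as JSON. carry_out: Moves the arm, as the interface text tells. Scaled input: -1 to 1 covers 40 cm each way for a shift and 30 degrees each way for a turn. Its arguments: {"type":"object","properties":{"moves":{"type":"array","items":{"type":"number"}}},"required":["moves"]}

```bash
ls; mkdir -p pics; python3 - <<'E'
from plant import *
import cv2,numpy as np
print(get_obs())
for n in ("scene","top","wrist"):
    c=get_calibration(n); print(n,{k:(np.round(v,3).tolist() if hasattr(v,'__len__') and not isinstance(v,str) else v) for k,v in c.items()})
    im=capture(n); cv2.imwrite(f"pics/{n}0.png",im[:,:,::-1])
E
```

```text
pics
{'time': 0.0, 'joint_positions': array([ 1.18199006e+00,  3.42715518e-01,  1.52503520e+00,  2.90099364e-06,
        1.27540959e+00, -1.46059404e-01]), 'dq': array([-0.00045543,  0.00116489, -0.00072217,  0.0021015 ,  0.00030442,
        0.00029203]), 'tau': array([ 1.63077697e-03, -4.31246138e+01, -2.44218957e+01,  7.19641708e-02,
        5.60781977e-02, -1.52619355e-04]), 'tool_pos': array([126.05141486, 509.23814195, 243.04234566]), 'tcp_rot': array([-3.14004210e+00, -2.30901475e-04,  2.89884477e+00]), 'contact_force': array([-0.88452865,  0.14727634, -0.36676591]), 'moment': array([-0.03600914,  0.04350147, -0.02071584]), 'grip_width': 91.80124167872704}
scene {'vfov': 57.60898857305695, 'cx': 319.75780500331524, 'cy': 238.79539340711915, 'cam_to_world': [[-0.672, -0.612, 0.416, 828.889], [0.74, -0.548, 0.39, 347.733], [-0.011, 0.57, 0.821, 639.238], [0.0, 0.0, 0.0, 1.0]]}
top {'vfov': 50.49945392635278, 'cx': 317.0414816572925, 'cy': 235.94071737348392, 'cam_to_world': [[-0.004, 0.998, -0.062, 513.841], [-1.0, -0.003, 0.011, 96.228], [0.011, 0.062, 0.998, 773.61], [0.0, 0.0, 0.0, 1.0]]}
wrist {'vfov': 63.46985723166346, 'cx': 323.1599343178191, 'cy': 233.5767677988421, 'cam_to_world': [[0.241, -0.924, -0.297, 45.581], [0.97, 0.23, 0.075, 529.445], [-0.001, -0.306, 0.952, 382.838], [0.0, 0.0, 0.0, 1.0]]}
```

View pics/scene0.png

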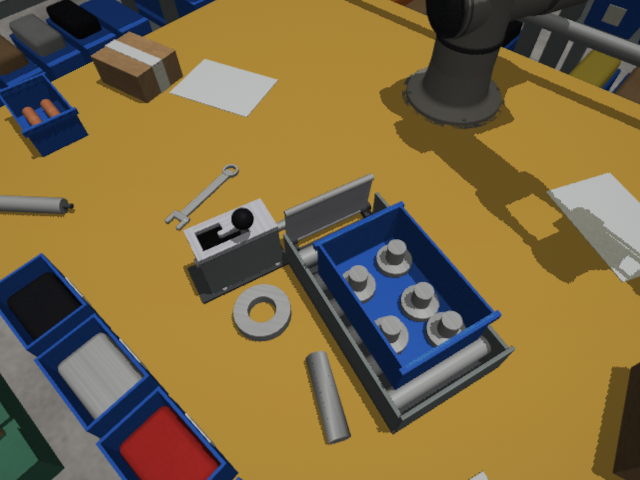

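View pics/top0.png

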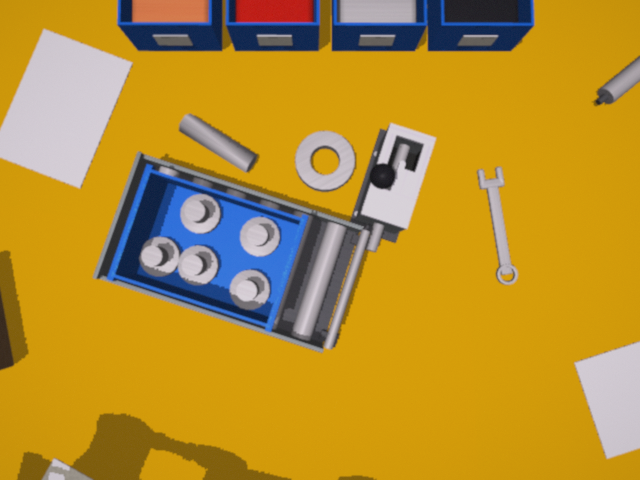

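View pics/wrist0.png

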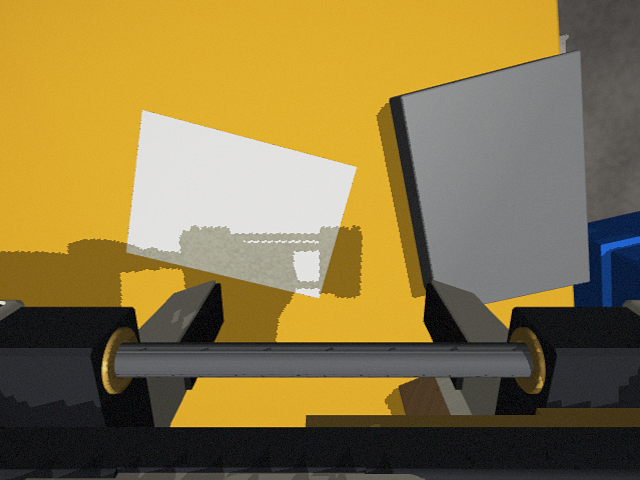

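The scene view shows the knob near (243,219), the housing with its J slot around (235,245), and the flap edge running from (286,212) to (372,181). In the top view the knob is near (382,176) and the flap edge runs from about (365,232) to (330,346). The wrist view doesn't show the unit. I'll enlarge these next.

```bash
python3 - <<'E'
import cv2
s=cv2.imread("pics/scene0.png");t=cv2.imread("pics/top0.png")
cv2.imwrite("pics/s_c.png",cv2.resize(s[160:310,170:390],None,fx=3.6,fy=3.6,interpolation=cv2.INTER_CUBIC))
cv2.imwrite("pics/t_c.png",cv2.resize(t[110:360,270:450],None,fx=2.4*1,fy=2.4,interpolation=cv2.INTER_CUBIC))
cv2.imwrite("pics/t_c2.png",cv2.resize(t[115:250,340:450],None,fx=4.4,fy=4.4,interpolation=cv2.INTER_CUBIC))
E
```

```text
(no output)
```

View pics/s_c.png

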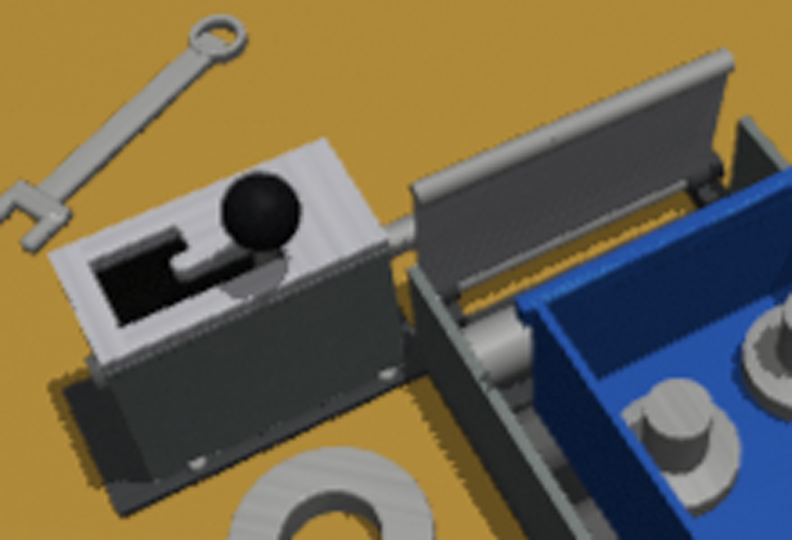

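View pics/t_c.png

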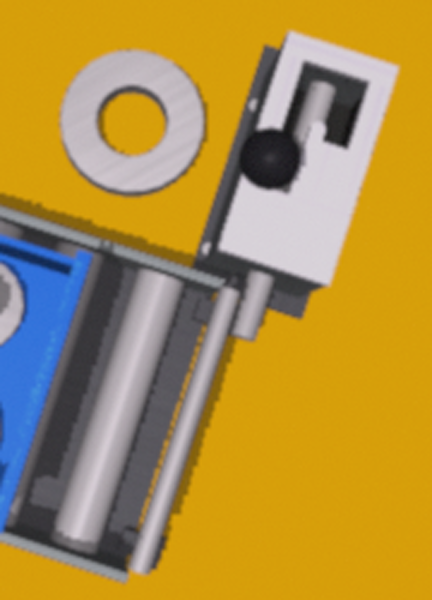

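View pics/t_c2.png

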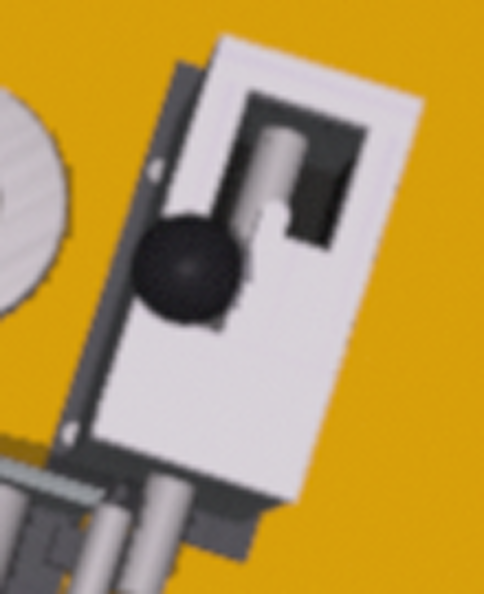

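Crop readings:
- **Scene:** knob (261,212), cover corners (50,255), (103,362), (388,240), (323,138), flap edge (415,190) to (730,60).
- **Top:** knob (187,268), cover corners (222,35), (424,100), (298,502), (93,436), flap edge (232,290) to (143,570) in the first crop.

I'll triangulate from these.

```bash
cat > h.py <<'E'
import numpy as np,cv2
from plant import *
from scipy.optimize import least_squares
def proj(name_or_c,P):
    c=get_calibration(name_or_c) if isinstance(name_or_c,str) else name_or_c
    f=240/np.tan(np.radians(c['vfov']/2)); T=np.linalg.inv(np.array(c['cam_to_world']))
    p=np.atleast_2d(P)@T[:3,:3].T+T[:3,3]
    return np.c_[c['cx']+f*p[:,0]/-p[:,2], c['cy']-f*p[:,1]/-p[:,2]]
def tri(obs):
    f=lambda X: np.concatenate([(proj(c,X)[0]-uv) for c,uv in obs])
    r=least_squares(f,[500,100,100]); return r.x,np.abs(r.fun).max()
def crop(p,s,o): return (np.array(p)+.5)/s-.5+np.array(o)
E
cat > m.py <<'E'
from h import *
S=lambda p:crop(p,3.6,(170,160)); T=lambda p:crop(p,4.4,(340,115)); T1=lambda p:crop(p,2.4,(270,110))
cs,ct=get_calibration("scene"),get_calibration("top")
L={'knob':((261,212),T((187,268)),[65,13.1,147]),'c145m':((50,255),T((424,100)),[145,-42,108]),'c145p':((103,362),T((222,35)),[145,22,108]),
'c17p':((388,240),T((93,436)),[17,22,108]),'c17m':((323,138),T((298,502)),[17,-42,108]),
'fe0':((415,190),T1((232,290)),[-2,9,110]),'fe1':((730,60),T1((143,570)),[-162,9,110])}
W=[];U=[]
for k,(a,b,u) in L.items():
    X,e=tri([(cs,S(a)),(ct,b)]); print(k,X.round(1),round(e,2)); W.append(X);U.append(u)
W=np.array(W);U=np.array(U,float)
def f(p):
    c,s=np.cos(p[2]),np.sin(p[2]); R=np.array([[c,-s,0],[s,c,0],[0,0,1]])
    return (U@R.T+[p[0],p[1],p[3]]-W)
r=least_squares(lambda p:f(p).ravel(),[500,50,-.3,0],loss='soft_l1')
print(r.x, np.degrees(r.x[2])); print(f(r.x).round(1))
E
python3 m.py
```

```text
knob [627.7   8.3 147.6] 0.2
c145m [685.9 -69.5 107.1] 0.64
c145p [705.1  -8.2 110.7] 0.34
c17p [584.7  31.  105.9] 0.04
c17m [564.6 -30.2 106.3] 0.04
fe0 [561.7  24.7 113. ] 0.12
fe1 [410.4  74.3 107.4] 0.99
[ 5.61296662e+02  1.55262969e+01 -3.15128906e-01 -6.55669468e-01] -18.055556331815797
[[-0.6 -0.4 -1.2]
 [ 0.2  0.2  0.3]
 [ 0.9 -0.3 -3.4]
 [-0.4  0.1  1.4]
 [-0.2  0.5  1. ]
 [ 0.4 -0.  -3.6]
 [-0.3 -0.   2. ]]
```

```bash
cat >> h.py <<'E'
from scipy.spatial.transform import Rotation as Ro
YAW=-18.06
O=np.array([561.3,15.5,0.]); RU=Ro.from_euler('z',YAW,degrees=True)
def u2w(u): return RU.apply(u)+O
def w2u(w): return RU.inv().apply(np.array(w)-O)
def st():
    o=get_obs(); print('t',round(o['time'],2),'tcp',o['tool_pos'].round(1),'unit',w2u(o['tool_pos']).round(1),'rpy',np.degrees(o['tcp_rot']).round(1),'F',o['contact_force'].round(1),'w',round(o['grip_width'],1)); return o
def move(targets,rpy=None):
    o=get_obs(); R=Ro.from_euler('xyz',o['tcp_rot'])
    for t in targets:
        t=np.array(t,float)
        d=R.inv().apply(t-o['tool_pos'])/400
        rv=(R.inv()*Ro.from_euler('xyz',rpy,degrees=True)).as_rotvec(degrees=True)/30 if rpy is not None else np.zeros(3)
        print(d.round(4),rv.round(3))
D=[180,0,71.94]
E
python3 - <<'E'
from h import *
st(); move([[628,8,243],u2w([65,13,240])],D)
E
```

```text
t 0.15 tcp [126.1 509.3 243.2] unit [-566.9  334.6  243.2] rpy [-179.9   -0.   166.1] F [-0.1  0.1 -0.5] w 92.0
[-1.5193e+00 -9.1500e-01  1.3000e-03] [-2.000e-03  2.000e-03  3.138e+00]
[-1.5173 -0.9162  0.0088] [-2.000e-03  2.000e-03  3.138e+00]
```

Request:
carry_out(moves=[-0.1, -0.06, 0, 0, 0, 0.25, 1, -0.2, -0.12, 0, 0, 0, 0.5, 1, -0.3, -0.18, 0, 0, 0, 0.75, 1, -0.4, -0.24, 0, 0, 0, 1, 1, -0.5, -0.3, 0, 0, 0, 1, 1, -0.6, -0.36, 0, 0, 0, 1, 1, -0.7, -0.42, 0, 0, 0, 1, 1, -0.8, -0.48, 0, 0, 0, 1, 1])

```text
time: 0.95
tool_pos: [391.5, 244.4, 243.4]
tcp_rot: [-3.141, 0.0, 2.375]
contact_force: [0.7, 0.6, -0.4]
grip_width: 91.7
```

```bash
python3 - <<'E'
from h import *
st(); move([u2w([65,13,240])],D)
E
```

```text
t 0.95 tcp [391.5 244.4 243.4] unit [-232.4  165.   243.4] rpy [-179.9    0.   136.1] F [ 0.7  0.6 -0.4] w 91.7
[-0.8347 -0.0177  0.0087] [-1.000e-03  2.000e-03  2.138e+00]
```

Request:
carry_out(moves=[-0.1, 0, 0, 0, 0, 0.25, 1, -0.2, 0, 0, 0, 0, 0.5, 1, -0.3, 0, 0, 0, 0, 0.75, 1, -0.4, 0, 0, 0, 0, 1, 1, -0.5, -0.01, 0, 0, 0, 1, 1, -0.6, -0.01, 0, 0, 0, 1, 1, -0.7, -0.015, 0, 0, 0, 1, 1, -0.8, -0.017, 0, 0, 0, 1, 1])

```text
time: 1.75
tool_pos: [618.1, 16.2, 243.1]
tcp_rot: [-3.14, 0.0, 1.851]
contact_force: [0.6, 0.7, 0.2]
grip_width: 91.6
```

```bash
python3 - <<'E'
from h import *
st(); move([u2w([65,13,240])],D)
E
```

```text
t 1.75 tcp [618.1  16.2 243.1] unit [ 53.8  18.3 243.1] rpy [-179.9    0.   106.1] F [0.6 0.7 0.2] w 91.6
[-0.0267  0.0158  0.0077] [-0.002  0.002  1.138]
```

Request:
carry_out(moves=[0, 0, 0, 0, 0, 0.25, 1, -0.01, 0, 0, 0, 0, 0.5, 1, -0.02, 0.01, 0, 0, 0, 0.75, 1, -0.026, 0.016, 0, 0, 0, 1, 1, -0.026, 0.016, 0, 0, 0, 1, 1, -0.026, 0.016, 0, 0, 0, 1, 1, -0.026, 0.016, 0, 0, 0, 1, 1, -0.026, 0.016, 0, 0, 0, 1, 1])

```text
time: 2.55
tool_pos: [627.0, 8.1, 243.1]
tcp_rot: [-3.14, 0.001, 1.33]
contact_force: [-0.5, -0.3, -0.1]
grip_width: 92.2
```

```bash
python3 - <<'E'
from h import *
st(); move([u2w([65,13,240]),u2w([65,13,146])],D)
c=get_calibration("wrist")
w=capture("wrist"); cv2.imwrite("pics/wrist1.png",w[:,:,::-1])
print(proj(c,[[627.7,8.3,147.6],u2w([65,13,147])]))
E
```

```text
t 2.55 tcp [627.    8.1 243.1] unit [ 64.7  13.4 243.1] rpy [-1.799e+02  1.000e-01  7.620e+01] F [-0.5 -0.3 -0.1] w 92.2
[-0.0009  0.0006  0.0077] [-0.002  0.002  0.141]
[-0.0007  0.0009  0.2427] [-0.002  0.002  0.141]
[[323.75761365 244.53479848]
 [323.11611479 245.26278663]]
```

View pics/wrist1.png

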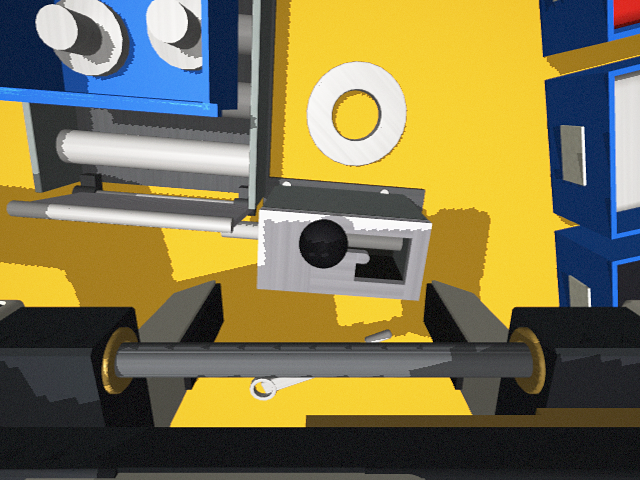

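The wrist view shows the knob centred at (324,244), and the triangulated position predicts (323.8,244.5), so they agree. Next I'll descend and close on it.

Request:
carry_out(moves=[0, 0, 0.05, 0, 0, 0.14, 1, 0, 0, 0.1, 0, 0, 0.14, 1, 0, 0, 0.15, 0, 0, 0.14, 1, 0, 0, 0.2, 0, 0, 0.14, 1, 0, 0, 0.225, 0, 0, 0.14, 1, 0, 0, 0.243, 0, 0, 0.14, 1, 0, 0, 0.243, 0, 0, 0.14, 1, 0, 0, 0.243, 0, 0, 0.14, 0.6])

```text
time: 3.4
tool_pos: [627.3, 8.0, 146.8]
tcp_rot: [3.141, 0.001, 1.256]
contact_force: [-0.6, -0.3, 0.5]
grip_width: 87.5
```

Request:
carry_out(moves=[0, 0, 0, 0, 0, 0, 0.3, 0, 0, 0, 0, 0, 0, 0.2, 0, 0, 0, 0, 0, 0, 0.1, 0, 0, 0, 0, 0, 0, 0, 0, 0, 0, 0, 0, 0, 0, 0, 0, 0, 0, 0, 0, 0, 0, 0, 0, 0, 0, 0, 0, 0, 0, 0, 0, 0, 0, 0])

```text
time: 4.2
tool_pos: [626.9, 8.1, 146.7]
tcp_rot: [-3.141, 0.001, 1.256]
contact_force: [-2.7, 0.5, 1.6]
grip_width: 30.5
```

```bash
python3 - <<'E'
from h import *
o=st(); p=o['tool_pos']
w=capture("scene"); cv2.imwrite("pics/s1.png",cv2.resize(w[100:340,100:420,::-1],None,fx=2,fy=2))
u=w2u(p)
move([u2w(u+[57,0,0])],None)
E
```

```text
t 4.2 tcp [626.9   8.1 146.7] unit [ 64.6  13.3 146.7] rpy [-1.8e+02  1.0e-01  7.2e+01] F [-2.7  0.5  1.6] w 30.5
[-0.0002  0.1425 -0.0002] [0. 0. 0.]
```

View pics/s1.png

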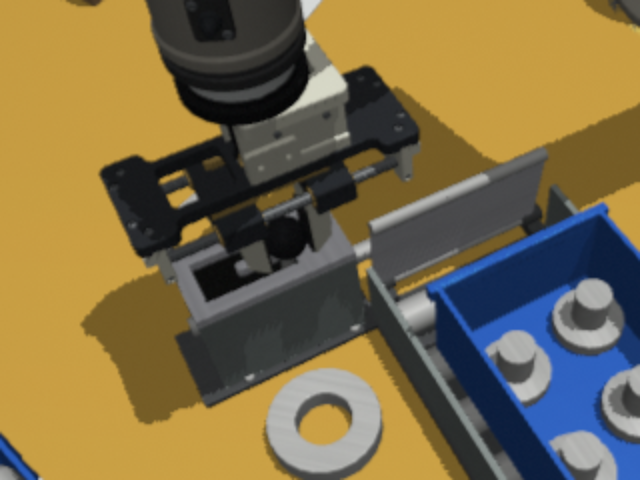

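The ball is gripped at 30.5 mm opening, at pixel (288,238) between the fingers. Next I draw it 52 mm along tool +y.

Request:
carry_out(moves=[0, 0.02, 0, 0, 0, 0, 0, 0, 0.04, 0, 0, 0, 0, 0, 0, 0.06, 0, 0, 0, 0, 0, 0, 0.08, 0, 0, 0, 0, 0, 0, 0.1, 0, 0, 0, 0, 0, 0, 0.12, 0, 0, 0, 0, 0, 0, 0.13, 0, 0, 0, 0, 0, 0, 0.13, 0, 0, 0, 0, 0])

```text
time: 5.05
tool_pos: [674.3, -7.6, 146.6]
tcp_rot: [-3.135, 0.002, 1.256]
contact_force: [-12.4, 1.7, 6.8]
grip_width: 30.5
```

```bash
python3 - <<'E'
from h import *
o=st(); p=o['tool_pos']
w=capture("scene"); cv2.imwrite("pics/s2.png",cv2.resize(w[100:340,100:420,::-1],None,fx=2,fy=2))
E
```

```text
t 5.05 tcp [674.3  -7.6 146.6] unit [114.6  13.1 146.6] rpy [-1.796e+02  1.000e-01  7.200e+01] F [-12.4   1.7   6.8] w 30.5
```

View pics/s2.png

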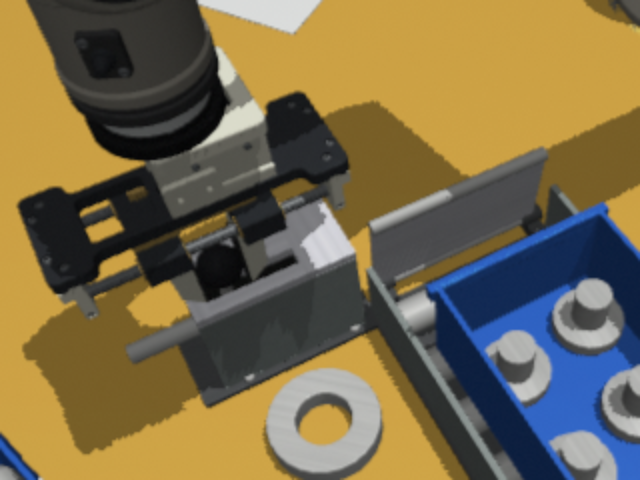

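The bolt is at about 0.050: the ball has moved back, the rod sticks out behind the housing at (160,340), and the force is 12 N. Next I swing it across along tool −x, following the arc.

Request:
carry_out(moves=[-0.02, 0, -0.003, 0, 0, 0, 0, -0.04, 0, -0.006, 0, 0, 0, 0, -0.06, 0, -0.007, 0, 0, 0, 0, -0.08, 0, -0.006, 0, 0, 0, 0, -0.1, 0, -0.003, 0, 0, 0, 0, -0.116, 0, 0, 0, 0, 0, 0, -0.117, 0, 0, 0, 0, 0, 0, -0.117, 0, 0, 0, 0, 0, 0])

```text
time: 5.9
tool_pos: [656.7, -51.2, 145.9]
tcp_rot: [-3.127, 0.003, 1.256]
contact_force: [-10.9, 2.8, 3.7]
grip_width: 30.3
```

```bash
python3 - <<'E'
from h import *
o=st(); p=o['tool_pos']
w=capture("scene"); cv2.imwrite("pics/s3.png",cv2.resize(w[100:340,100:420,::-1],None,fx=2,fy=2))
E
```

```text
t 5.9 tcp [656.7 -51.2 145.9] unit [111.3 -33.8 145.9] rpy [-1.791e+02  1.000e-01  7.200e+01] F [-10.9   2.8   3.7] w 30.3
```

View pics/s3.png

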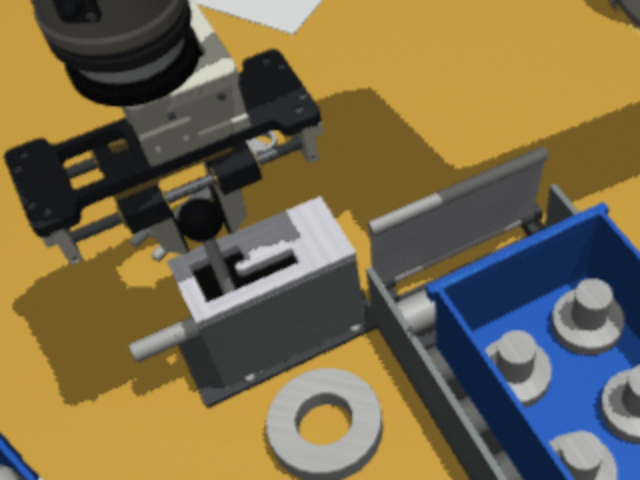

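The ball has crossed to the notch side, at (202,216), with the stem clear of the wall. Next I ease it about 14 mm forward into the notch.

Request:
carry_out(moves=[0, -0.01, 0, 0, 0, 0, 0, 0, -0.02, 0, 0, 0, 0, 0, 0, -0.03, 0, 0, 0, 0, 0, 0, -0.034, 0, 0, 0, 0, 0, 0, -0.034, 0, 0, 0, 0, 0, 0, -0.034, 0, 0, 0, 0, 0, 0, -0.034, 0, 0, 0, 0, 0, 0, -0.034, 0, 0, 0, 0, 0])

```text
time: 6.75
tool_pos: [642.4, -46.2, 145.9]
tcp_rot: [-3.123, 0.003, 1.257]
contact_force: [-8.0, 2.7, 2.6]
grip_width: 30.3
```

```bash
python3 - <<'E'
from h import *
o=st(); p=o['tool_pos']
w=capture("scene"); cv2.imwrite("pics/s4.png",cv2.resize(w[160:310,160:320,::-1],None,fx=4,fy=4))
E
```

```text
t 6.75 tcp [642.4 -46.2 145.9] unit [ 96.3 -33.5 145.9] rpy [-178.9    0.2   72. ] F [-8.   2.7  2.6] w 30.3
```

View pics/s4.png

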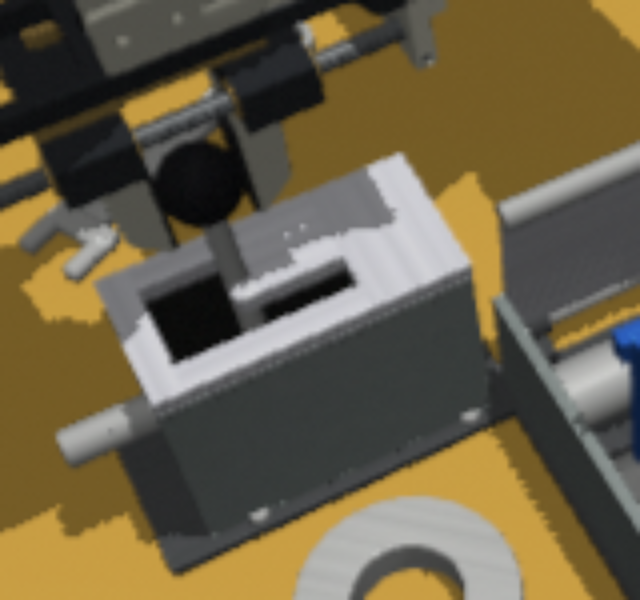

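The stem at (230,255) now sits in the short leg, behind the wall, and the TCP reads bolt ≈ 0.0315. I'll open, wait, and then rise.

Request:
carry_out(moves=[0, 0, 0, 0, 0, 0, 0.5, 0, 0, 0, 0, 0, 0, 1, 0, 0, 0, 0, 0, 0, 1, 0, 0, 0, 0, 0, 0, 1, 0, 0, 0, 0, 0, 0, 1, 0, 0, 0, 0, 0, 0, 1, 0, 0, 0, 0, 0, 0, 1, 0, 0, 0, 0, 0, 0, 1])

```text
time: 7.6
tool_pos: [642.4, -46.2, 145.9]
tcp_rot: [-3.123, 0.003, 1.257]
contact_force: [-0.3, 0.1, 0.1]
grip_width: 89.3
```

Request:
carry_out(moves=[0, 0, 0, 0, 0, 0, 1, 0, 0, -0.05, 0, 0, 0, 1, 0, 0, -0.1, 0, 0, 0, 1, 0, 0, -0.15, 0, 0, 0, 1, 0, 0, -0.2, 0, 0, 0, 1, 0, 0, -0.2, 0, 0, 0, 1, 0, 0, -0.2, 0, 0, 0, 1, 0, 0, -0.2, 0, 0, 0, 1])

```text
time: 8.4
tool_pos: [643.3, -46.4, 224.3]
tcp_rot: [-3.121, 0.003, 1.257]
contact_force: [0.4, -0.2, 0.0]
grip_width: 91.7
```

```bash
python3 - <<'E'
from h import *
o=st()
w=capture("scene"); cv2.imwrite("pics/s5.png",cv2.resize(w[160:310,160:320,::-1],None,fx=4,fy=4))
w=capture("top"); cv2.imwrite("pics/t5.png",w[:,:,::-1])
E
```

```text
t 8.4 tcp [643.3 -46.4 224.3] unit [ 97.1 -33.4 224.3] rpy [-178.8    0.2   72. ] F [ 0.4 -0.2  0. ] w 91.7
```

View pics/s5.png

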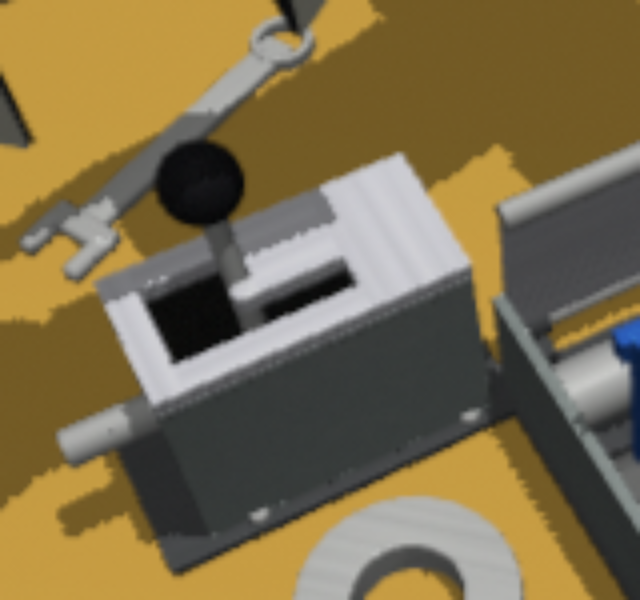

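Parked: the ball is still at (202,182) with the gripper away, and the stem sits in the notch. Next I move, fingers shut, above the gap between flap and bin.

```bash
python3 - <<'E'
from h import *
move([u2w([-82,40,224]),u2w([-82,40,112])],D)
E
```

```text
[ 0.184  -0.4477  0.01  ] [-0.04   0.006  0.002]
[ 0.1848 -0.4419  0.2899] [-0.04   0.006  0.002]
```

View pics/t5.png

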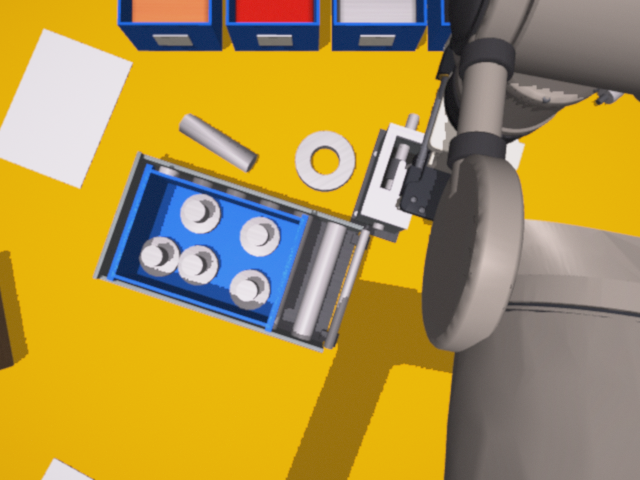

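Request:
carry_out(moves=[0.02, -0.06, 0, 0, 0, 0, 0.5, 0.04, -0.12, 0, 0, 0, 0, 0, 0.08, -0.2, 0, 0, 0, 0, 0, 0.12, -0.29, 0, 0, 0, 0, 0, 0.15, -0.36, 0, 0, 0, 0, 0, 0.184, -0.44, 0, 0, 0, 0, 0, 0.184, -0.446, 0.01, -0.04, 0, 0, 0, 0.184, -0.446, 0.01, -0.04, 0, 0, 0])

```text
time: 9.3
tool_pos: [495.1, 79.5, 223.4]
tcp_rot: [-3.14, 0.003, 1.258]
contact_force: [0.9, -0.1, 0.2]
grip_width: 32.6
```

```bash
python3 - <<'E'
from h import *
st(); move([u2w([-82,40,112])],D)
c=get_calibration("top")
f=240/np.tan(np.radians(c['vfov']/2));M=c['cam_to_world']
for uv in [(310,217),(275,328)]:
    d=M[:3,:3]@[(uv[0]-c['cx'])/f,-(uv[1]-c['cy'])/f,-1]; P=M[:3,3]+d*(125-M[2,3])/d[2]; print('bin edge unit',w2u(P))
w=capture("scene"); cv2.imwrite("pics/s6.png",cv2.resize(w[60:360,160:500,::-1],None,fx=2,fy=2))
cw=get_calibration("wrist"); w=capture("wrist"); cv2.imwrite("pics/w6.png",w[:,:,::-1])
E
```

```text
t 9.3 tcp [495.1  79.5 223.4] unit [-82.8  40.3 223.4] rpy [-179.9    0.2   72.1] F [ 0.9 -0.1  0.2] w 32.6
[2.000e-04 2.300e-03 2.786e-01] [-0.002  0.007  0.005]
bin edge unit [ -9.18174006  83.76261687 125.        ]
bin edge unit [-156.61003132   82.54554133  125.        ]
```

View pics/s6.png

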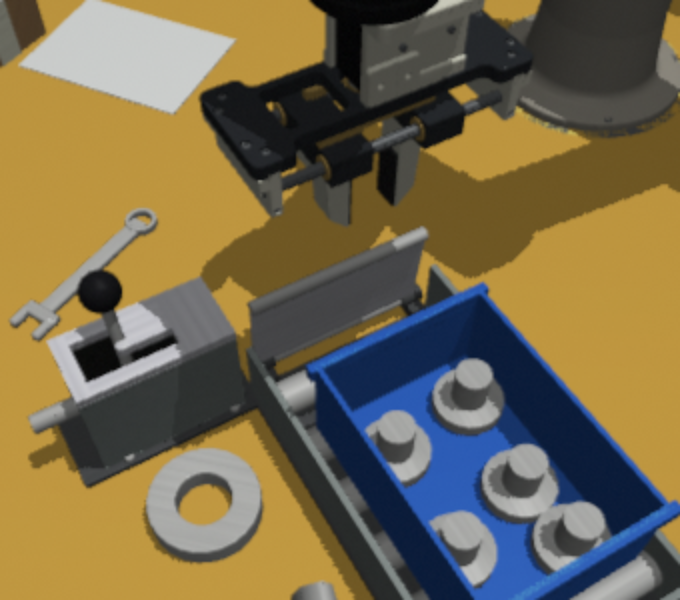

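View pics/w6.png

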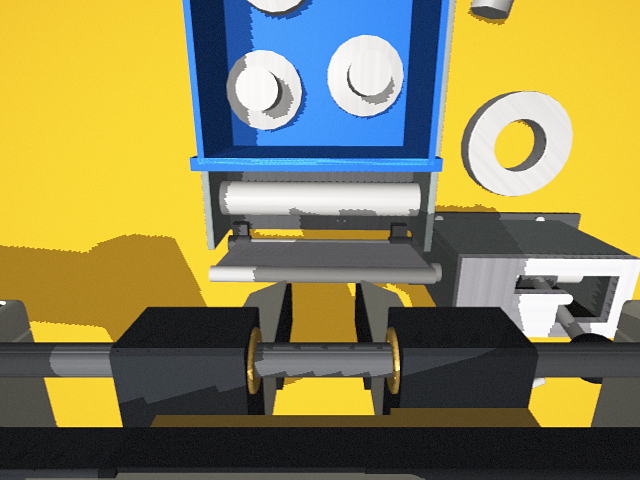

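The bin's front edge is at unit y ≈ 83 and the flap edge at y ≈ 9, so the gap is clear for fingers about 20 mm deep. The parked ball still shows at (100,292) in the scene view. I'll descend at y ≈ 42.

Request:
carry_out(moves=[0.005, 0.002, 0.04, 0, 0, 0, 0, 0.005, 0.002, 0.08, 0, 0, 0, 0, 0.005, 0.002, 0.13, 0, 0, 0, 0, 0.005, 0.002, 0.18, 0, 0, 0, 0, 0.005, 0.002, 0.23, 0, 0, 0, 0, 0.005, 0.002, 0.26, 0, 0, 0, 0, 0.005, 0.002, 0.28, 0, 0, 0, 0, 0.005, 0.002, 0.28, 0, 0, 0, 0])

```text
time: 10.2
tool_pos: [497.7, 79.7, 111.0]
tcp_rot: [-3.139, 0.004, 1.256]
contact_force: [-0.3, -0.5, -0.1]
grip_width: 0.5
```

```bash
python3 - <<'E'
from h import *
st(); move([u2w([-82,-8,112])])
w=capture("scene"); cv2.imwrite("pics/s7.png",cv2.resize(w[60:360,160:500,::-1],None,fx=2,fy=2))
E
```

```text
t 10.2 tcp [497.7  79.7 111. ] unit [-80.4  41.3 111. ] rpy [-179.9    0.2   72. ] F [-0.3 -0.5 -0.1] w 0.5
[-0.1232 -0.0041 -0.0021] [0. 0. 0.]
```

View pics/s7.png

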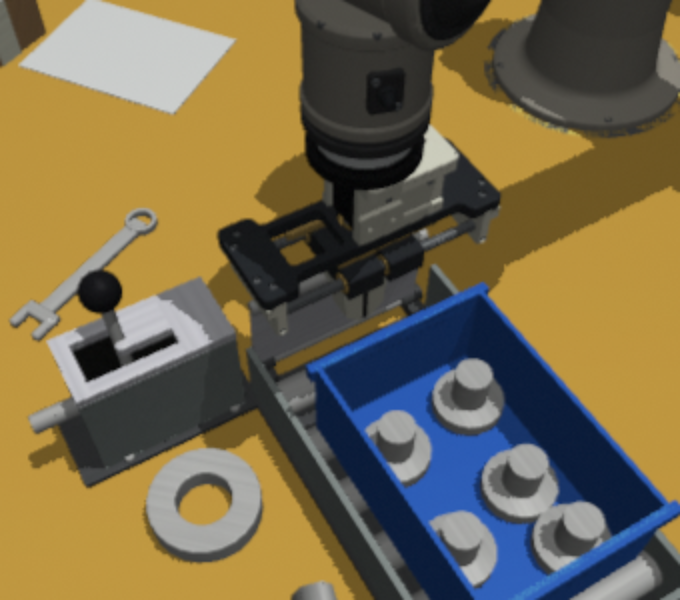

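The fingers are shut and standing in the gap behind the flap, around (365,300), clear of the bin. I'll push outwards along tool −x, slowly.

Request:
carry_out(moves=[-0.025, 0, 0, 0, 0, 0, 0, -0.05, 0, 0, 0, 0, 0, 0, -0.07, 0, 0, 0, 0, 0, 0, -0.09, 0, 0, 0, 0, 0, 0, -0.11, 0, 0, 0, 0, 0, 0, -0.13, 0, 0, 0, 0, 0, 0, -0.145, 0, 0, 0, 0, 0, 0, -0.145, 0, 0, 0, 0, 0, 0])

```text
time: 11.05
tool_pos: [479.9, 23.9, 111.9]
tcp_rot: [-3.141, 0.003, 1.255]
contact_force: [-0.9, -0.5, -0.4]
grip_width: 0.6
```

```bash
python3 - <<'E'
from h import *
st()
w=capture("scene"); cv2.imwrite("pics/s8.png",cv2.resize(w[60:360,160:500,::-1],None,fx=2,fy=2))
E
```

```text
t 11.05 tcp [479.9  23.9 111.9] unit [-80.  -17.3 111.9] rpy [-179.9    0.2   71.9] F [-0.9 -0.5 -0.4] w 0.6
```

View pics/s8.png

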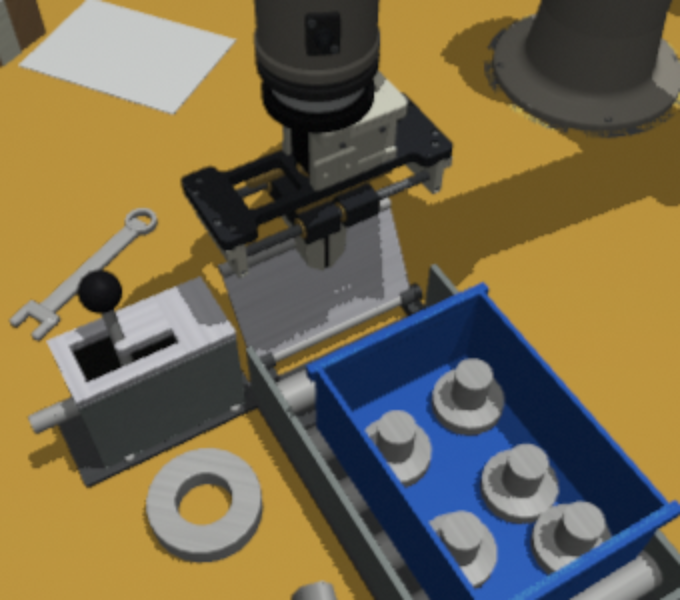

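The flap is past upright and falling outwards, and the fingers are clear. Next I rise and let it settle.

Request:
carry_out(moves=[0, 0, 0, 0, 0, 0, 0, 0, 0, 0, 0, 0, 0, 0, 0, 0, -0.05, 0, 0, 0, 0, 0, 0, -0.1, 0, 0, 0, 0, 0, 0, -0.16, 0, 0, 0, 0, 0, 0, -0.22, 0, 0, 0, 0, 0, 0, -0.28, 0, 0, 0, 0, 0, 0, -0.3, 0, 0, 0, 0])

```text
time: 11.9
tool_pos: [481.3, 24.8, 234.2]
tcp_rot: [3.138, 0.002, 1.256]
contact_force: [0.8, 0.1, 0.1]
grip_width: 0.5
```

Request:
carry_out(moves=[0, 0, 0, 0, 0, 0, 0, 0, 0, 0, 0, 0, 0, 0, 0, 0, -0.02, 0, 0, 0, 0, 0, 0, -0.03, 0, 0, 0, 0, 0, 0, -0.03, 0, 0, 0, 0, 0, 0, -0.03, 0, 0, 0, 0, 0, 0, -0.03, 0, 0, 0, 0, 0, 0, -0.03, 0, 0, 0, 0])

```text
time: 12.7
tool_pos: [481.1, 24.8, 245.9]
tcp_rot: [3.139, 0.002, 1.256]
contact_force: [0.4, 0.8, 0.4]
grip_width: 0.6
```

```bash
python3 - <<'E'
from h import *
st()
w=capture("scene"); cv2.imwrite("pics/s9.png",cv2.resize(w[60:360,160:500,::-1],None,fx=2,fy=2))
w=capture("top"); cv2.imwrite("pics/t9.png",w[:,:,::-1])
# predicted crop px: edge down, parked knob
P=[u2w([-2,-90,15]),u2w([-162,-90,15]),u2w([97,-33,147])]
print((proj("scene",P)-[160,60])*2); print(proj("top",P))
E
```

```text
t 12.7 tcp [481.1  24.8 245.9] unit [-79.1 -16.  245.9] rpy [1.798e+02 1.000e-01 7.200e+01] F [0.4 0.8 0.4] w 0.6
[[208.22686657 297.82086513]
 [357.94063842 232.65393662]
 [ 98.05838431 290.70222346]]
[[422.41939882 255.39283628]
 [390.54672488 358.76029686]
 [425.16016788 163.28298666]]
```

View pics/s9.png

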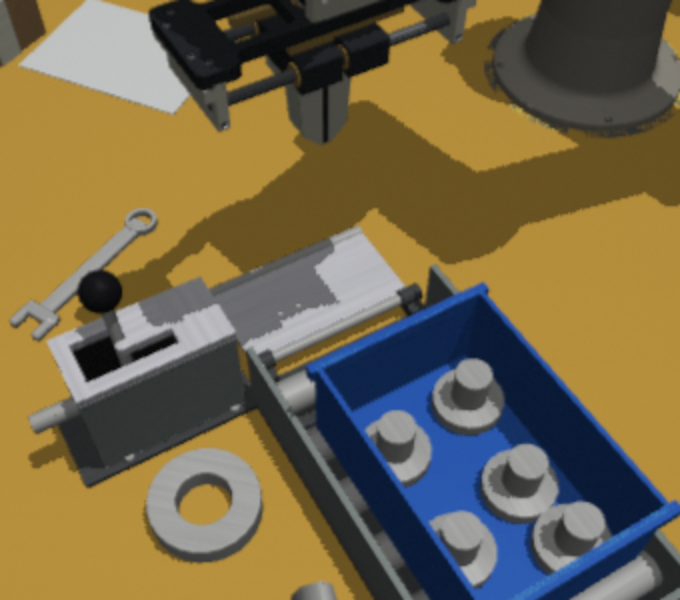

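View pics/t9.png

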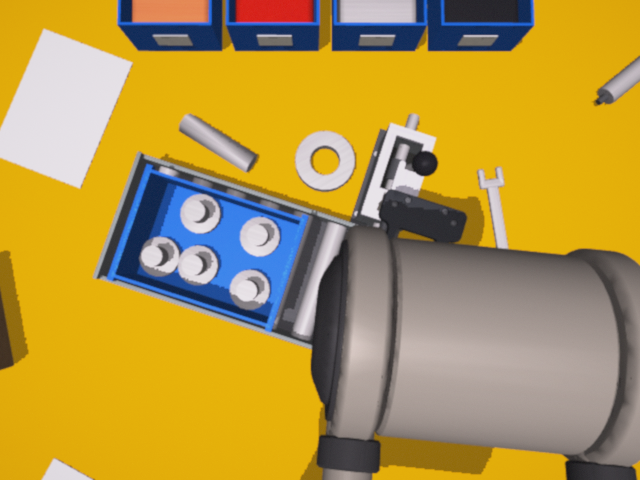

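The flap's far end is at (358,231), against (358,233) predicted for lying level. The knob is at (100,291) in the scene view and (425,163) in the top view, both as predicted for parked. The bin is unmoved in the pictures, so I'm handing in.

```bash
python3 -c "
from plant import *
print(close_job())"
```

```text
the job is handed in; nothing more can be done
None
```

The bolt is parked in its notch, the flap lies fully down, and the bin is where it was. I handed the job in at about 12.8 s of the 48 s allowed; handing in gives no verdict.

- **Bolt:** I gripped the ball, drew the bolt to about 0.050 m, swung the handle to the notch side, eased it forward to about 0.032 m and let go. It stayed parked with the gripper away.
- **Flap:** With the fingers shut in the gap behind the flap, I pushed its edge outwards past upright. It fell open by itself, and I then raised the tool clear.
- **Last checks:** The ball is within 2 px of its predicted parked position in the scene and top views. The flap edge's far end in the scene view is within about 2 px of where it should be when level. The bin shows no movement in the pictures. The robot is clear, with the tool at 246 mm and the contact force reading near zero.
- **Limits of the checks:** None of them failed. I could not read the joint values directly, so the bolt and flap positions come from the camera views and the tool position. In the last top view the arm hid the flap, so its position rests on the scene view alone.

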